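# Load the yellow specimen pot into the sample carousel

## Robot

A 6-joint arm with a two-finger parallel gripper is mounted at the origin on the work surface. World frame = base frame: x ahead of the robot, y to its left, z up, the work surface at z = 0. Lengths are in m, angles in rad, forces in N, time in s.
With the tool pointing down it reaches from about 0.35 to 0.775 m from the base axis. Payload 5.5 kg.
Tool frame: the origin (TCP) lies at the very end of the fingers, on their centre line; the grasp point (between the pads) lies behind it (env.hold_point_z is the z of the grasp point in the tool frame, in m); z points along the fingers, y is the line along which they close (so a half turn about z gives the same grasp; the last joint's range is limited). The gripper opens to 85 mm and grips with 20 to 120 N. Pads are 22 mm wide; open, the fingers measure 114 mm over their backs; the gripper's body (76 mm by 85 mm) begins 54 mm behind the grasp point. The pads swing forward as they close: fully open they stand 13 mm farther back than shut.
Start: joints at [-1.355, 0.313, 0.046, 1.304, 0, 1.431], TCP at [0.2, -0.539, 0.231] pointing down, gripper open.
Joint ranges: [-2.76, 2.76], [-0.86, 1.69], [-1.03, 1.26], [-2.2, 2.34], [-1.47, 1.5], [-3.14, 3.14]. Speed limits (rad/s): [2.57, 2.57, 3.14, 3.14, 3.14, 3.14].

## Interface

Orientations are given as a unit quaternion [w, x, y, z].
In Python, from workcell import env gives the robot as it stands.
- The arm moves only by the tool arm_command, never from a script. Its argument "rows" is a list of rows, each an object with "delta_pos": the shift along the tool's x, y, z scaled (see below), a list of three; "rot": the turn, a rotation vector about the tool's x, y, z scaled (see below), a list of three; "fingers": the closure, from 0 (fully open) to 1 (shut). A call has 1 to 20 rows; each row shifts and turns the commanded pose from where the row before left it, along the tool's axes as they then stand; what a row does not reach is not made up. The controller multiplies each number of a shift by 0.02 m and each number of a turn by 360 degrees. A row lasts 1/10 s, in which the tool goes at most 50 mm and 8.59 degrees, less where a joint would pass 70% of its speed; a pose out of reach is approached as far as the arm can. A call with a number of a shift or a turn outside -1 to 1 is refused whole. A call with a gripper value outside its range is refused whole. The fingers move at their own pace and stop on an object; "squeeze" is the grip in N (left out, the last holds). Time passes only in rows, so rows that do not move let the fingers close. It gives the time, the measured TCP pose, the force and the opening at its end, in the units of the state.
- env.get_state(): the state, without advancing time (a new reading comes with each control period).
- env.read_camera(name): name is "scene" or "top" or "wrist"; returns (picture, depth): 400x640x3 uint8, blue, green, red; 400x640 float32, m along the optical axis (not along the pixel's ray), 0 where there is no reading.
- env.get_calibration(name): a dict with "mtx" (3x3 intrinsics, pixels), "distortion" ([k1, k2, p1, p2, k3] as OpenCV has them; the pictures are not rectified), "R" (3x3) and "t" (3): a world point X has camera coordinates R X + t. Camera axes: x right, y down, z forward; pixel columns grow to the right and rows downward; lengths in m; the calibration is good to about 2 mm. A picture is of the moment at which its call begins: read the wrist's pose just before it. get_calibration takes no time and is no camera call; for the wrist camera it gives the pose at the moment of the call.
- env.hand_in(): hands the job in, once; it reports no verdict.
The state is a dict: "clock": time; "joint_pos": joint angles; "qvel": joint speeds; "tau": joint torques, N m; "tcp_pos": TCP position; "orientation": TCP orientation; "wrist_force": force on the tool from outside, world axes, zero at the start; "ft_torque": the same for the moment, N m; "finger_gap": finger opening in m.
Only numpy, scipy, OpenCV 4.12 (cv2) and the standard library are available. Lean on these libraries where they do the work, as an engineer would, in place of code of your own. Each camera call takes 0.05 s, during which the arm holds its last target. There are 200 camera calls.

## Task

Turn the sample carousel by its black knob until the yellow bin stands centred in the loading window of the clear cover. Then take the yellow-capped specimen pot from the bench, stand it upright in the yellow bin and let go, leaving the bin in the window.

Things in the scene. Friction and masses are not known exactly. Their poses are not given: they have to be found in the camera images.
- carousel (a joint): Angle of the white turntable (240 mm across, five round bins: yellow, red, green, blue, grey), rad, growing counter-clockwise from above. 0 = yellow bin centred in the loading window, the 112 mm wide open bay in one side of the fixed clear cover (260 mm square, top 60 mm above the bench). Starts at -1.4 to -0.5; limits +-3; no detents, stays where left (friction 0.06 N m).
- knob (a point): Centre of the top of the black bar knob on the turntable's vertical axis, 109 mm above the bench. The bar is 56 mm long, 14 mm thick, from 65 to 109 mm above the bench, clear above the cover; pinch across its thickness from above. Turns with the table: x along the bar's length, -x points to the yellow bin; y across the thickness; z up.
- yellow_bin (a point): Centre of the inner floor of the yellow bin, 21 mm above the bench, 78 mm from the turning axis; turns with the table (axes as the knob's: y is sideways in the window, x radial). Round cup, 74 mm inside diameter, 3 mm wall, rim 50 mm above the bench, open at the top; only in the window is it free of the cover.
- pot_yellow: White specimen pot with yellow screw cap, standing upright on the bench; origin at the centre of its underside, z up. Body 33 mm diameter; cap 36 mm diameter, from 57 mm up to the top at 75 mm. Mass 40 to 85 g. Two like pots with red and blue caps stand in a rough row with it, centres at least 85 mm apart; they are not needed.

How it is judged:
By the outcome, as a careful person would: the job done as asked, in the order asked, and still so for the second after the job is handed in, with the robot touching nothing.
It also fails if it takes over 58 s, if anything falls off the work surface, if the arm or the gripper's body presses on something with over 40 N, if the wrist force passes 120 N, or if a joint passes its speed limit or range.

## Working session

There is one attempt and no reset: what is moved stays moved. The work goes in short steps, Python scripts to look and compute and a tool call to move; the robot and the scene stay as the last step left them, time stands still between calls to the robot, and variables do not carry over. Pictures are saved under pics/ and viewed, on a budget of 10 in all, crops included, one or two more only if the job needs it, and the job is handed in when it is done.

Besides the shell and the picture viewer there is one more tool, called after "Call:" by a JSON object that holds its "api" and its "payload", one argument or row to a line. arm_command: Moves the arm, as the interface text tells. Shifts and turns lie within -1 to 1; 1 stands for 0.02 m of shift or 360 degrees of turn. Its arguments: {"type":"object","properties":{"rows":{"type":"array","items":{"type":"object","properties":{"delta_pos":{"type":"array","items":{"type":"number","minimum":-1,"maximum":1}},"rot":{"type":"array","items":{"type":"number","minimum":-1,"maximum":1}},"fingers":{"type":"number"}}}},"squeeze":{"type":"number"}},"required":["rows"]}

```bash
mkdir -p pics
python3 - <<'E'
from workcell import env
import cv2,numpy as np
for n in ("top","scene"):
    p,d=env.read_camera(n); c=env.get_calibration(n)
    cv2.imwrite(f"pics/{n}0.png",p); np.savez(f"{n}0.npz",p=p,d=d,**{k:np.array(v) for k,v in c.items()})
    print(n,c)
s=env.get_state(); print(s,env.hold_point_z)
E
```

```text
top {'mtx': array([[492.73104706,   0.        , 312.13415382],
       [  0.        , 492.73104706, 198.56578202],
       [  0.        ,   0.        ,   1.        ]]), 'distortion': array([-0.07040477,  0.        ,  0.        ,  0.        ,  0.        ]), 'R': array([[ 0.02831359, -0.99958782,  0.00474758],
       [-0.9914475 , -0.02868769, -0.12731405],
       [ 0.12739777, -0.00110226, -0.99185109]]), 't': array([0.05160351, 0.5484846 , 0.85435203])}
scene {'mtx': array([[508.98873313,   0.        , 317.19729208],
       [  0.        , 508.98873313, 187.81471194],
       [  0.        ,   0.        ,   1.        ]]), 'distortion': array([-0.09656392,  0.        ,  0.        ,  0.        ,  0.        ]), 'R': array([[ 0.18871286,  0.98193606, -0.01374873],
       [ 0.76631031, -0.15599938, -0.62324369],
       [-0.61413025,  0.1070783 , -0.78190682]]), 't': array([-0.15249679, -0.32519493,  1.45574958])}
{'clock': 0.1, 'joint_pos': array([-1.35459926e+00,  3.13951212e-01,  4.51187544e-02,  1.30362118e+00,
        6.42020055e-06,  1.43117500e+00]), 'qvel': array([ 0.0015398 , -0.00341813,  0.00227922, -0.00039702, -0.00096248,
        0.00012651]), 'tau': array([ 3.01130349e-03, -4.81722844e+01,  2.99246550e+01,  1.26693147e-02,
       -2.20142651e-04, -1.05336326e-06]), 'tcp_pos': array([ 0.20018918, -0.53854486,  0.23049401]), 'orientation': array([-8.28171002e-04,  9.84215520e-01,  1.76972099e-01, -2.85119524e-05]), 'wrist_force': array([ 0.1433902 ,  0.18057468, -0.04375824]), 'ft_torque': array([-0.11875637,  0.04582524,  0.01787265]), 'finger_gap': 0.08510226054635024} -0.0187
```

View pics/top0.png

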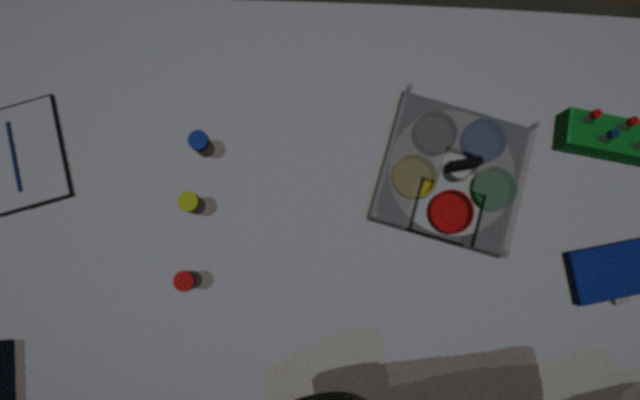

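View pics/scene0.png

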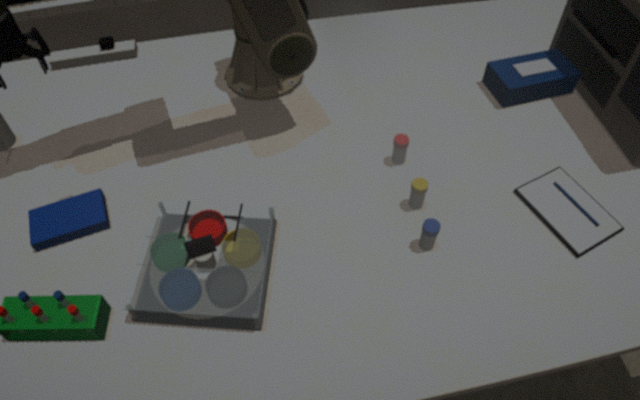

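Top view: the carousel is around (455,175), with its window on the lower side (red bin in it) between the dark edges at (412,229) and (473,245). The yellow bin is near (414,177), the knob near (463,163) and the yellow pot near (188,202). The scene view agrees. I'll enlarge the carousel for precise measuring.

```bash
cat > h.py <<'E'
import cv2,numpy as np
def load(n): return dict(np.load(n+".npz"))
def at_z(c,uv,z):
    """world points on plane z for pixels uv (N,2)"""
    uv=np.array(uv,float).reshape(-1,1,2)
    n=cv2.undistortPoints(uv,c['mtx'],c['distortion']).reshape(-1,2)
    r=np.c_[n,np.ones(len(n))]@c['R']; o=-c['R'].T@c['t']
    return o+r*((z-o[2])/r[:,2])[:,None]
def proj(c,X):
    return cv2.projectPoints(np.array(X,float),cv2.Rodrigues(c['R'])[0],c['t'],c['mtx'],c['distortion'])[0].reshape(-1,2)
E
python3 - <<'E'
from h import *
c=load("top0"); p=c['p'];d=c['d']
g=(255*(p/255.)**.55).astype(np.uint8)
cv2.imwrite("pics/crop1.png",cv2.resize(g[85:265,360:545],None,fx=4.3,fy=3.3,interpolation=cv2.INTER_CUBIC)[:600,:800])
print(np.round(at_z(c,[(405,92),(536,125),(505,255),(371,217)],.06),4))
h=cv2.cvtColor(p,cv2.COLOR_BGR2HSV)
for nm,lo,hi in(("y",20,35),("r",0,8),("b",100,125)):
    m=cv2.inRange(h,(lo,120,60),(hi,255,255))[:,170:230].copy()
    n,l,s,ce=cv2.connectedComponentsWithStats(m); 
    for i in range(1,n):
        if s[i,4]>60: print(nm,s[i],ce[i]+[170,0],np.round(at_z(c,[ce[i]+[170,0]],.075),4), d[int(ce[i][1]),int(ce[i][0])+170])
# knob via depth height
vv,uu=np.mgrid[85:265,360:545]; uv=np.c_[uu.ravel(),vv.ravel()].astype(float)
n=cv2.undistortPoints(uv.reshape(-1,1,2),c['mtx'],c['distortion']).reshape(-1,2)
dd=d[vv.ravel(),uu.ravel()]; W=(np.c_[n,np.ones(len(n))]*dd[:,None]-c['t'])@c['R']
k=(W[:,2]>.095)&(dd>0); print("knob",k.sum(),W[k].mean(0),uv[k].mean(0)); 
u,s,vt=np.linalg.svd(W[k][:,:2]-W[k][:,:2].mean(0)); print(vt[0],W[k].min(0),W[k].max(0))
E
```

```text
[[ 0.7435 -0.0958  0.06  ]
 [ 0.6905 -0.3368  0.06  ]
 [ 0.4537 -0.2733  0.06  ]
 [ 0.5141 -0.0365  0.06  ]]
y [  9 192  20  19 299] [188.19732441 201.18060201] [[0.5309 0.2812 0.075 ]] 0.845378
r [  4 272  21  19 308] [183.85714286 280.66233766] [[0.395  0.2808 0.075 ]] 0.83515555
b [ 19 131  19  19 277] [197.75451264 139.88447653] [[0.6397 0.2711 0.075 ]] 0.86216193
knob 309 [ 0.60677546 -0.19055579  0.10721257] [466.03236246 162.25566343]
[ 0.19393792 -0.9810138 ] [ 0.59576941 -0.21970882  0.09547441] [ 0.61864195 -0.16378314  0.11322961]
```

View pics/crop1.png

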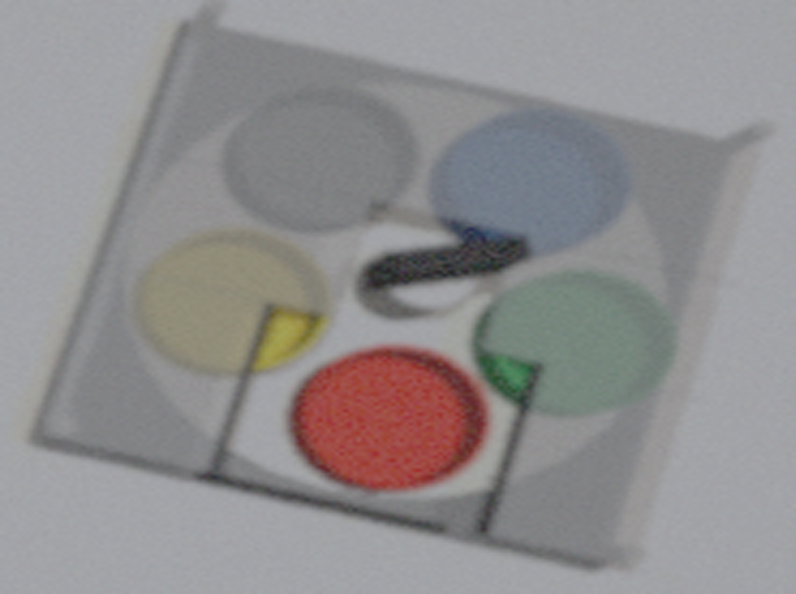

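Crop: the cover corners are at (185,25), (725,145), (605,562) and (38,440). The window slits run (213,475)-(268,308) and (485,530)-(540,367), and the bar knob spans (365,275)-(525,245). Next I'll compute the geometry.

Run:
```python
from h import *
c=load("top0")
f=lambda L:[(360+(x+.5)/4.3-.5,85+(y+.5)/3.3-.5) for x,y in L]
C=at_z(c,f([(185,25),(725,145),(605,562),(38,440)]),.06)[:,:2]; print(C,C.mean(0),np.linalg.norm(np.roll(C,-1,0)-C,axis=1))
A=at_z(c,f([(213,475),(268,308),(485,530),(540,367)]),.06)[:,:2]
print("slits",A)
yaw=[]
for a,b in((C[1],C[2]),(C[0],C[3]),(A[1],A[0]),(A[3],A[2])):
    v=b-a; yaw.append(np.degrees(np.arctan2(v[1],v[0])))
for a,b in((C[0],C[1]),(C[3],C[2])):
    v=b-a; yaw.append(np.degrees(np.arctan2(-v[0]*-1,-v[1]*-1))); yaw[-1]=np.degrees(np.arctan2(-v[0],v[1]))
print("yaw",yaw)
B=at_z(c,f([(232,303),(390,418),(574,343),(530,180),(320,160)]),.05)[:,:2]
ctr=B.mean(0); print("ctr",ctr)
print(np.linalg.norm(B-ctr,axis=1), np.degrees(np.unwrap(np.arctan2(*(B-ctr).T[::-1])))-72*np.arange(5))
K=at_z(c,f([(365,272),(525,245)]),.1)[:,:2];print("knobends",K)
```

```text
[[ 0.74291344 -0.09145515]
 [ 0.6831756  -0.32186745]
 [ 0.45358433 -0.26489143]
 [ 0.51221183 -0.03203706]] [ 0.5979713  -0.17756277] [0.23803033 0.23655532 0.24012152 0.23823044]
slits [[ 0.49560936 -0.1035876 ]
 [ 0.5859304  -0.12608377]
 [ 0.46935602 -0.21528309]
 [ 0.55727027 -0.23934917]]
yaw [np.float64(166.062868715343), np.float64(165.55713902568584), np.float64(166.01397409532706), np.float64(164.69062545674342), np.float64(165.46523908462564), np.float64(165.86794223998766)]
ctr [ 0.60508789 -0.1883344 ]
[0.07659174 0.07654354 0.07668378 0.07801956 0.075951  ] [101.35868413 101.20971492 100.73103162 101.82946525 101.65787793]
knobends [[ 0.59877789 -0.15565579]
 [ 0.61506539 -0.22013461]]
```

Call:
{"api": "arm_command", "payload": {
  "rows": [
    {"rot":[0,0,-0.0225],"fingers":0},
    {"rot":[0,0,-0.0225]},
    {"rot":[0,0,-0.0225]},
    {"rot":[0,0,-0.0225]},
    {"rot":[0,0,-0.0225]},
    {"rot":[0,0,-0.0225]},
    {"rot":[0,0,-0.0225]},
    {"rot":[0,0,-0.0225]},
    {"rot":[0,0,-0.0225]},
    {"rot":[0,0,-0.0225]},
    {"delta_pos":[0.5,0.9,0]},
    {"delta_pos":[0.5,0.9,0]},
    {"delta_pos":[0.5,0.9,0]},
    {"delta_pos":[0.5,0.9,0]},
    {"delta_pos":[0.5,0.9,0]},
    {"delta_pos":[0.5,0.9,0]},
    {"delta_pos":[0.5,0.9,0]},
    {"delta_pos":[0.5,0.9,0]},
    {"delta_pos":[0.5,0.9,0]},
    {"delta_pos":[0.5,0.9,0]}
  ]
}}

```text
schema error: expected keys delta_pos, rot, fingers
```

Call:
{"api": "arm_command", "payload": {
  "rows": [
    {"delta_pos":[0,0,0],"rot":[0,0,-0.0225],"fingers":0},
    {"delta_pos":[0,0,0],"rot":[0,0,-0.0225],"fingers":0},
    {"delta_pos":[0,0,0],"rot":[0,0,-0.0225],"fingers":0},
    {"delta_pos":[0,0,0],"rot":[0,0,-0.0225],"fingers":0},
    {"delta_pos":[0,0,0],"rot":[0,0,-0.0225],"fingers":0},
    {"delta_pos":[0,0,0],"rot":[0,0,-0.0225],"fingers":0},
    {"delta_pos":[0,0,0],"rot":[0,0,-0.0225],"fingers":0},
    {"delta_pos":[0,0,0],"rot":[0,0,-0.0225],"fingers":0},
    {"delta_pos":[0,0,0],"rot":[0,0,-0.0225],"fingers":0},
    {"delta_pos":[0,0,0],"rot":[0,0,-0.0225],"fingers":0},
    {"delta_pos":[0.5,0.9,0],"rot":[0,0,0],"fingers":0},
    {"delta_pos":[0.5,0.9,0],"rot":[0,0,0],"fingers":0},
    {"delta_pos":[0.5,0.9,0],"rot":[0,0,0],"fingers":0},
    {"delta_pos":[0.5,0.9,0],"rot":[0,0,0],"fingers":0},
    {"delta_pos":[0.5,0.9,0],"rot":[0,0,0],"fingers":0},
    {"delta_pos":[0.5,0.9,0],"rot":[0,0,0],"fingers":0},
    {"delta_pos":[0.5,0.9,0],"rot":[0,0,0],"fingers":0},
    {"delta_pos":[0.5,0.9,0],"rot":[0,0,0],"fingers":0},
    {"delta_pos":[0.5,0.9,0],"rot":[0,0,0],"fingers":0},
    {"delta_pos":[0.5,0.9,0],"rot":[0,0,0],"fingers":0}
  ]
}}

```text
clock: 2.1
tcp_pos: [0.3574, -0.4046, 0.2308]
orientation: [-0.0, 0.634, 0.774, 0.0]
wrist_force: [0.5, -0.2, 0.1]
finger_gap: 0.0854
```

Call:
{"api": "arm_command", "payload": {
  "rows": [
    {"delta_pos":[0.5,0.9,0],"rot":[0,0,0],"fingers":0},
    {"delta_pos":[0.5,0.9,0],"rot":[0,0,0],"fingers":0},
    {"delta_pos":[0.5,0.9,0],"rot":[0,0,0],"fingers":0},
    {"delta_pos":[0.5,0.9,0],"rot":[0,0,0],"fingers":0},
    {"delta_pos":[0.5,0.9,0],"rot":[0,0,0],"fingers":0},
    {"delta_pos":[0.5,0.9,0],"rot":[0,0,0],"fingers":0},
    {"delta_pos":[0.5,0.9,0],"rot":[0,0,0],"fingers":0},
    {"delta_pos":[0.5,0.9,0],"rot":[0,0,0],"fingers":0},
    {"delta_pos":[0.5,0.9,0],"rot":[0,0,0],"fingers":0},
    {"delta_pos":[0.5,0.9,0],"rot":[0,0,0],"fingers":0},
    {"delta_pos":[0.5,0.9,0],"rot":[0,0,0],"fingers":0},
    {"delta_pos":[0.5,0.9,0],"rot":[0,0,0],"fingers":0},
    {"delta_pos":[0.5,0.9,0],"rot":[0,0,0],"fingers":0},
    {"delta_pos":[0.5,0.9,0],"rot":[0,0,0],"fingers":0},
    {"delta_pos":[0.5,0.9,0],"rot":[0,0,0],"fingers":0},
    {"delta_pos":[0.5,0.7,0],"rot":[0,0,0],"fingers":0},
    {"delta_pos":[0,0,0],"rot":[0,0,0],"fingers":0},
    {"delta_pos":[0,0,0],"rot":[0,0,0],"fingers":0}
  ]
}}

```text
clock: 3.9
tcp_pos: [0.6036, -0.1923, 0.2309]
orientation: [-0.0, 0.633, 0.774, -0.0]
wrist_force: [-0.4, -0.5, -0.1]
finger_gap: 0.0854
```

Run:
```python
from workcell import env
import cv2,numpy as np
c=env.get_calibration("wrist"); p,d=env.read_camera("wrist")
g=(255*(p/255.)**.6).astype(np.uint8)
cv2.imwrite("pics/w1.png",g); np.savez("w1.npz",p=p,d=d,**{k:np.array(v) for k,v in c.items()})
s=env.get_state(); print(s['tcp_pos'],s['orientation'],-c['R'].T@c['t'])
```

```text
[ 0.60339863 -0.19267262  0.23101094] [-3.06650315e-04  6.33467221e-01  7.73769396e-01 -3.26696170e-04] [ 0.59120011 -0.12167366  0.37390457]
```

View pics/w1.png

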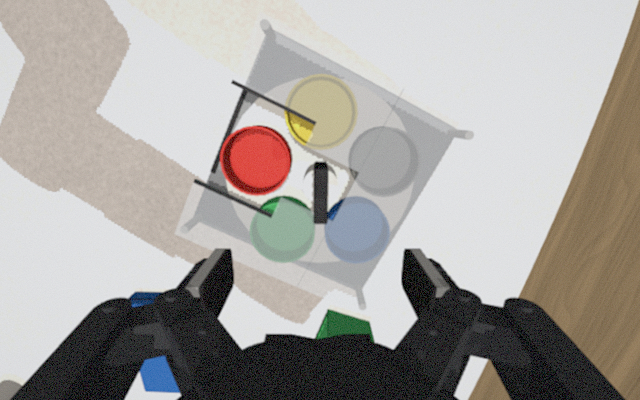

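Wrist view: the knob bar is at (320,163)-(320,223), upright in the image, so it lines up with the tool. It looks laterally centred between the fingers at columns 232 and 403.

Run:
```python
from h import *
c=load("w1")
p=c['p']; m=((p.max(2)<75)).astype(np.uint8); m[:155]=0;m[230:]=0;m[:,:308]=0;m[:,334:]=0
n,l,s,ce=cv2.connectedComponentsWithStats(m); i=1+s[1:,4].argmax(); print(s[i],ce[i])
b=cv2.minAreaRect(np.argwhere(l==i)[:,::-1].astype(np.float32)); print(b)
P=at_z(c,[b[0]]+list(cv2.boxPoints(b)),.109); print(P)
v=P[2]-P[3] if np.linalg.norm(P[2]-P[3])>.03 else P[1]-P[2]
print(np.degrees(np.arctan2(v[1],v[0])),np.linalg.norm(P[1]-P[2]),np.linalg.norm(P[2]-P[3]))
f=at_z(c,[(238,85),(312,123),(197,181),(270,215)],.06); print(f)
for a,bb in((1,0),(3,2)):
  v=f[bb]-f[a];print(np.degrees(np.arctan2(v[1],v[0])))
```

```text
[312 162  22  62 898] [320.75946548 193.09799555]
((322.60479736328125, 192.44992065429688), (61.180992126464844, 20.26548194885254), 88.8982925415039)
[[ 0.60973339 -0.18981656  0.109     ]
 [ 0.59413358 -0.16332363  0.109     ]
 [ 0.61241122 -0.15925997  0.109     ]
 [ 0.62632319 -0.21797224  0.109     ]
 [ 0.60688875 -0.22231725  0.109     ]]
103.3304711956347 0.018723931641546853 0.060337998733611245
[[ 0.50473662 -0.10761483  0.06      ]
 [ 0.58678139 -0.1302397   0.06      ]
 [ 0.47189921 -0.21728299  0.06      ]
 [ 0.55901276 -0.24087048  0.06      ]]
164.58313911844192
164.84946593434134
```

Call:
{"api": "arm_command", "payload": {
  "rows": [
    {"delta_pos":[0.1,0.15,1],"rot":[0,0,0],"fingers":0},
    {"delta_pos":[0,0,1],"rot":[0,0,0],"fingers":0},
    {"delta_pos":[0,0,1],"rot":[0,0,0],"fingers":0},
    {"delta_pos":[0,0,1],"rot":[0,0,0],"fingers":0},
    {"delta_pos":[0,0,1],"rot":[0,0,0],"fingers":0},
    {"delta_pos":[0,0,1],"rot":[0,0,0],"fingers":0},
    {"delta_pos":[0,0,1],"rot":[0,0,0],"fingers":0},
    {"delta_pos":[0,0,0.5],"rot":[0,0,0],"fingers":0},
    {"delta_pos":[0,0,0],"rot":[0,0,0],"fingers":0},
    {"delta_pos":[0,0,0],"rot":[0,0,0],"fingers":1},
    {"delta_pos":[0,0,0],"rot":[0,0,0],"fingers":1},
    {"delta_pos":[0,0,0],"rot":[0,0,0],"fingers":1},
    {"delta_pos":[0,0,0],"rot":[0,0,0],"fingers":1},
    {"delta_pos":[0,0,0],"rot":[0,0,0],"fingers":1},
    {"delta_pos":[0,0,0],"rot":[0,0,0],"fingers":1},
    {"delta_pos":[0,0,0],"rot":[0,0,0],"fingers":1},
    {"delta_pos":[0,0,0],"rot":[0,0,0],"fingers":1}
  ],
  "squeeze": 40
}}

```text
clock: 5.65
tcp_pos: [0.6062, -0.1902, 0.082]
orientation: [0.0, 0.634, 0.774, -0.0]
wrist_force: [-3.7, -0.3, 5.4]
finger_gap: 0.0131
```

Call:
{"api": "arm_command", "payload": {
  "rows": [
    {"delta_pos":[0,0,0],"rot":[0,0,-0.011],"fingers":1},
    {"delta_pos":[0,0,0],"rot":[0,0,-0.011],"fingers":1},
    {"delta_pos":[0,0,0],"rot":[0,0,-0.011],"fingers":1},
    {"delta_pos":[0,0,0],"rot":[0,0,-0.011],"fingers":1},
    {"delta_pos":[0,0,0],"rot":[0,0,-0.011],"fingers":1},
    {"delta_pos":[0,0,0],"rot":[0,0,-0.011],"fingers":1},
    {"delta_pos":[0,0,0],"rot":[0,0,-0.011],"fingers":1},
    {"delta_pos":[0,0,0],"rot":[0,0,-0.011],"fingers":1},
    {"delta_pos":[0,0,0],"rot":[0,0,-0.011],"fingers":1},
    {"delta_pos":[0,0,0],"rot":[0,0,-0.011],"fingers":1},
    {"delta_pos":[0,0,0],"rot":[0,0,-0.011],"fingers":1},
    {"delta_pos":[0,0,0],"rot":[0,0,-0.011],"fingers":1},
    {"delta_pos":[0,0,0],"rot":[0,0,-0.011],"fingers":1},
    {"delta_pos":[0,0,0],"rot":[0,0,-0.011],"fingers":1},
    {"delta_pos":[0,0,0],"rot":[0,0,-0.011],"fingers":1},
    {"delta_pos":[0,0,0],"rot":[0,0,-0.011],"fingers":1},
    {"delta_pos":[0,0,0],"rot":[0,0,-0.002],"fingers":1},
    {"delta_pos":[0,0,0],"rot":[0,0,0],"fingers":1},
    {"delta_pos":[0,0,0],"rot":[0,0,0],"fingers":1}
  ]
}}

```text
clock: 7.55
tcp_pos: [0.6028, -0.1934, 0.0819]
orientation: [-0.003, 0.128, 0.992, -0.003]
wrist_force: [-14.0, -10.0, 9.5]
finger_gap: 0.0134
```

```bash
cat > snap.py <<'E'
import sys
from workcell import env
import cv2,numpy as np
n,f=sys.argv[1:3]
c=env.get_calibration(n); p,d=env.read_camera(n)
g=(255*(p/255.)**.6).astype(np.uint8)
if len(sys.argv)>3:
    x,y,w,h,k=map(float,sys.argv[3:]); g=cv2.resize(g[int(y):int(y+h),int(x):int(x+w)],None,fx=k,fy=k,interpolation=cv2.INTER_CUBIC)
cv2.imwrite(f"pics/{f}.png",g); np.savez(f+".npz",p=p,d=d,**{k:np.array(v) for k,v in c.items()})
s=env.get_state(); print(s['clock'],s['tcp_pos'],s['orientation'],s['wrist_force'],s['ft_torque'],s['finger_gap'])
E
python3 snap.py wrist w2
```

```text
7.6 [ 0.60280615 -0.1932903   0.08192686] [-0.00276859  0.12818182  0.99174161 -0.00321485] [-14.93385942 -10.3803006    9.96083681] [-1.64603787  2.42714305  0.04328595] 0.013186638094430412
```

View pics/w2.png

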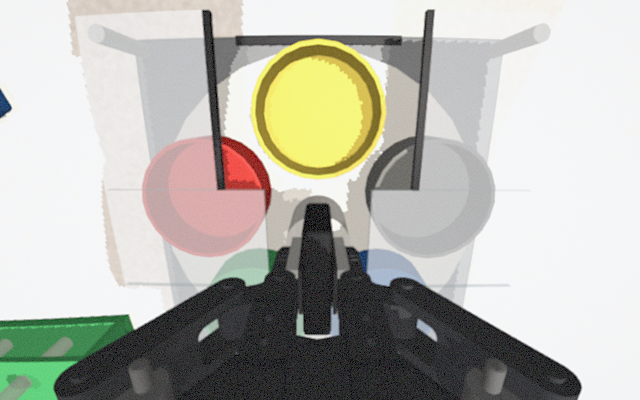

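Wrist view: the yellow bin, rim (251–385, 38–178), now stands between the slits at columns 208–222 (left) and 430–416 (right). I'll measure the centring, and relax the 18 N sideways grip load in the same step.

Call:
{"api": "arm_command", "payload": {
  "rows": [
    {"delta_pos":[0.1,-0.18,0],"rot":[0,0,0],"fingers":1},
    {"delta_pos":[0,0,0],"rot":[0,0,0],"fingers":1},
    {"delta_pos":[0,0,0],"rot":[0,0,0],"fingers":1}
  ]
}}

```text
clock: 7.9
tcp_pos: [0.6028, -0.1934, 0.0819]
orientation: [-0.0, 0.127, 0.992, -0.0]
wrist_force: [-5.5, -1.4, 7.0]
finger_gap: 0.0134
```

```bash
python3 snap.py wrist w3
cat > win.py <<'E'
from h import *
def meas(n,S):
    c=load(n); h=cv2.cvtColor(c['p'],cv2.COLOR_BGR2HSV)
    m=cv2.inRange(h,(20,110,40),(36,255,255)); k,l,s,ce=cv2.connectedComponentsWithStats(m); i=1+s[1:,4].argmax()
    hull=cv2.convexHull(np.argwhere(l==i)[:,::-1].astype(np.int32)); 
    W=at_z(c,hull.reshape(-1,2),.05)[:,:2]; (x,y),r=cv2.minEnclosingCircle((W*1e3).astype(np.float32))
    print("bin",s[i],x,y,r)
    P=at_z(c,S,.06)[:,:2]*1e3
    v=(P[0]-P[1])/np.linalg.norm(P[0]-P[1])+(P[2]-P[3])/np.linalg.norm(P[2]-P[3]); v/=np.linalg.norm(v)
    nrm=np.array([-v[1],v[0]]); o=(P[1]@nrm+P[3]@nrm)/2
    print("yaw",np.degrees(np.arctan2(v[1],v[0])),"width",(P[1]-P[3])@nrm,"sideways bin-midline mm",np.array([x,y])@nrm-o)
    return P
E
python3 -c "
from win import *
print(meas('w2',[(208,12),(222,188),(430,12),(416,188)]));meas('w3',[(208,12),(222,188),(430,12),(416,188)])"
```

```text
7.95 [ 0.60279736 -0.19336492  0.08194166] [-4.41284277e-04  1.26783907e-01  9.91930107e-01 -5.56306989e-04] [-4.94383803 -1.25146541  6.58886666] [-0.14121114  0.92589871 -0.06392192] 0.012815847139750243
bin [  251    38   135   141 14815] 532.7614135742188 -174.2283935546875 39.80873107910156
yaw 165.32338787566215 width 115.21120370464246 sideways bin-midline mm 0.5328967845222365
[[ 469.53236335 -216.3139606 ]
 [ 560.14376405 -240.39780022]
 [ 498.93022411 -105.61851592]
 [ 589.29281451 -128.93499866]]
bin [  250    37   136   142 14886] 532.7080688476562 -174.37960815429688 39.92597579956055
yaw 165.48444406620848 width 115.13210330906627 sideways bin-midline mm 0.6803703738137443
```

Call:
{"api": "arm_command", "payload": {
  "rows": [
    {"delta_pos":[0,0,0],"rot":[0,0,0],"fingers":0.5},
    {"delta_pos":[0,0,0],"rot":[0,0,0],"fingers":0},
    {"delta_pos":[0,0,0],"rot":[0,0,0],"fingers":0},
    {"delta_pos":[0,0,0],"rot":[0,0,0],"fingers":0},
    {"delta_pos":[0,0,0],"rot":[0,0,0],"fingers":0},
    {"delta_pos":[0,0,0],"rot":[0,0,0],"fingers":0},
    {"delta_pos":[0,0,-1],"rot":[0,0,0],"fingers":0},
    {"delta_pos":[0,0,-1],"rot":[0,0,0],"fingers":0},
    {"delta_pos":[0,0,-1],"rot":[0,0,0],"fingers":0},
    {"delta_pos":[0,0,-1],"rot":[0,0,0],"fingers":0},
    {"delta_pos":[0,0,-1],"rot":[0,0,0],"fingers":0},
    {"delta_pos":[0,0,-1],"rot":[0,0,0],"fingers":0},
    {"delta_pos":[0,0,-1],"rot":[0,0,0],"fingers":0},
    {"delta_pos":[0,0,0],"rot":[0,0,0],"fingers":0},
    {"delta_pos":[0,0,0],"rot":[0,0,0],"fingers":0}
  ]
}}

```text
clock: 9.45
tcp_pos: [0.6038, -0.1931, 0.2212]
orientation: [0.0, 0.126, 0.992, -0.0]
wrist_force: [0.0, -0.6, 0.0]
finger_gap: 0.0853
```

```bash
python3 snap.py wrist w4
```

```text
9.5 [ 0.6032495  -0.19285853  0.22035519] [-4.49212261e-04  1.26494866e-01  9.91967156e-01  9.05227676e-05] [ 0.3667358   0.3939435  -0.61069966] [ 0.01320366  0.01860751 -0.03688642] 0.08541146266407665
```

View pics/w4.png

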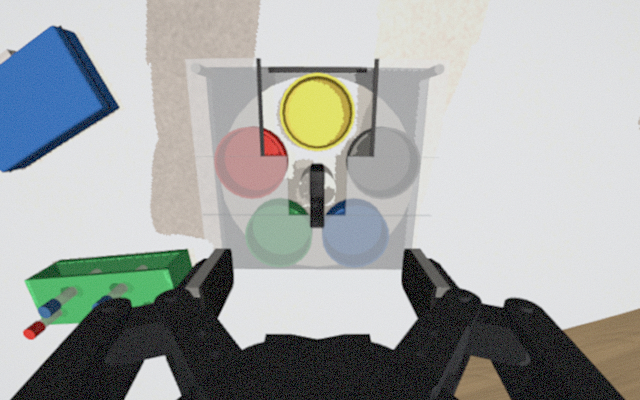

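Wrist view after release: the bin (282–354, 72–150, centre ≈318) sits midway between the slits (columns 261 and 375), with the knob pointing at it. On to the pot.

Call:
{"api": "arm_command", "payload": {
  "rows": [
    {"delta_pos":[0.43,1,0],"rot":[0,0,0],"fingers":0},
    {"delta_pos":[0.43,1,0],"rot":[0,0,0],"fingers":0},
    {"delta_pos":[0.43,1,0],"rot":[0,0,0],"fingers":0},
    {"delta_pos":[0.43,1,0],"rot":[0,0,0],"fingers":0},
    {"delta_pos":[0.43,1,0],"rot":[0,0,0],"fingers":0},
    {"delta_pos":[0.43,1,0],"rot":[0,0,0],"fingers":0},
    {"delta_pos":[0.43,1,0],"rot":[0,0,0],"fingers":0},
    {"delta_pos":[0.43,1,0],"rot":[0,0,0],"fingers":0},
    {"delta_pos":[0.43,1,0],"rot":[0,0,0],"fingers":0},
    {"delta_pos":[0.43,1,0],"rot":[0,0,0],"fingers":0},
    {"delta_pos":[0.43,1,0],"rot":[0,0,0],"fingers":0},
    {"delta_pos":[0.43,1,0],"rot":[0,0,0],"fingers":0},
    {"delta_pos":[0.43,1,0],"rot":[0,0,0],"fingers":0},
    {"delta_pos":[0.43,1,0],"rot":[0,0,0],"fingers":0},
    {"delta_pos":[0.43,1,0],"rot":[0,0,0],"fingers":0},
    {"delta_pos":[0.43,1,0],"rot":[0,0,0],"fingers":0},
    {"delta_pos":[0.43,1,0],"rot":[0,0,0],"fingers":0},
    {"delta_pos":[0.43,1,0],"rot":[0,0,0],"fingers":0},
    {"delta_pos":[0,0,0],"rot":[0,0,0],"fingers":0},
    {"delta_pos":[0,0,0],"rot":[0,0,0],"fingers":0}
  ]
}}

```text
clock: 11.5
tcp_pos: [0.5429, 0.195, 0.2203]
orientation: [-0.001, 0.126, 0.992, -0.0]
wrist_force: [0.5, -0.8, 0.1]
finger_gap: 0.0856
```

```bash
python3 snap.py wrist w5
python3 - <<'E'
from win import *
meas('w4',[(259,60),(263,155),(377,60),(373,155)])
c=load('w5'); h=cv2.cvtColor(c['p'],cv2.COLOR_BGR2HSV)
m=cv2.inRange(h,(20,110,40),(36,255,255)); k,l,s,ce=cv2.connectedComponentsWithStats(m)
for i in range(1,k):
    if s[i,4]>100:
        print(s[i],ce[i],at_z(c,[ce[i]],.075), np.median(c['d'][l==i]))
        W=at_z(c,np.argwhere(l==i)[:,::-1],.075)[:,:2]*1e3; print(cv2.minEnclosingCircle(W.astype(np.float32)))
E
```

```text
11.55 [0.543227   0.19439406 0.22049567] [-6.34960766e-04  1.26163987e-01  9.92009108e-01 -4.17184666e-04] [ 0.22301229 -0.30962931  0.08309299] [-0.02398219  0.01916571  0.03607404] 0.08544752944575248
bin [ 279   72   76   79 4609] 532.440673828125 -174.96730041503906 39.86110305786133
yaw 165.47620889480677 width 116.1757740543951 sideways bin-midline mm 1.5751429191157555
[ 377  138   38   36 1058] [395.7826087  155.20321361] [[0.53094697 0.27965397 0.075     ]] 0.28716606
((531.018310546875, 279.56707763671875), 19.29804801940918)
[   4  210   65   65 3077] [ 36.29249269 242.18329542] [[ 0.52476854 -0.13606602  0.075     ]] 0.36044607
((523.766357421875, -133.60594177246094), 47.95601272583008)
```

View pics/w5.png

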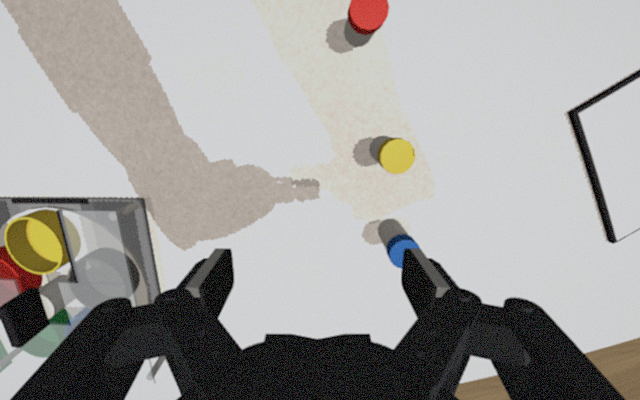

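Wrist view: the yellow cap is at (396,155), which gives (0.531, 0.280), in agreement with the top camera to 2 mm. The blue pot at (402,250) is well clear. Approach, descend and grip.

Call:
{"api": "arm_command", "payload": {
  "rows": [
    {"delta_pos":[0.41,1,0],"rot":[0,0,0],"fingers":0},
    {"delta_pos":[0.41,1,0],"rot":[0,0,0],"fingers":0},
    {"delta_pos":[0.41,1,0],"rot":[0,0,0],"fingers":0},
    {"delta_pos":[0.41,1,0],"rot":[0,0,0],"fingers":0},
    {"delta_pos":[0,0,1],"rot":[0,0,0],"fingers":0},
    {"delta_pos":[0,0,1],"rot":[0,0,0],"fingers":0},
    {"delta_pos":[0,0,1],"rot":[0,0,0],"fingers":0},
    {"delta_pos":[0,0,1],"rot":[0,0,0],"fingers":0},
    {"delta_pos":[0,0,1],"rot":[0,0,0],"fingers":0},
    {"delta_pos":[0,0,0],"rot":[0,0,0],"fingers":0}
  ]
}}

```text
clock: 12.55
tcp_pos: [0.5304, 0.2782, 0.118]
orientation: [-0.003, 0.127, 0.992, -0.002]
wrist_force: [-0.2, -0.3, -0.7]
finger_gap: 0.0853
```

Call:
{"api": "arm_command", "payload": {
  "rows": [
    {"delta_pos":[0,0.05,1],"rot":[0,0,0],"fingers":0},
    {"delta_pos":[0,0,1],"rot":[0,0,0],"fingers":0},
    {"delta_pos":[0,0,1],"rot":[0,0,0],"fingers":0},
    {"delta_pos":[0,0,0.85],"rot":[0,0,0],"fingers":0},
    {"delta_pos":[0,0,0],"rot":[0,0,0],"fingers":0},
    {"delta_pos":[0,0,0],"rot":[0,0,0],"fingers":0.8},
    {"delta_pos":[0,0,0],"rot":[0,0,0],"fingers":0.8},
    {"delta_pos":[0,0,0],"rot":[0,0,0],"fingers":0.8},
    {"delta_pos":[0,0,0],"rot":[0,0,0],"fingers":0.8},
    {"delta_pos":[0,0,0],"rot":[0,0,0],"fingers":0.8},
    {"delta_pos":[0,0,0],"rot":[0,0,0],"fingers":0.8},
    {"delta_pos":[0,0,0],"rot":[0,0,0],"fingers":0.8}
  ],
  "squeeze": 30
}}

```text
clock: 13.75
tcp_pos: [0.5335, 0.2812, 0.0456]
orientation: [0.001, 0.127, 0.992, 0.0]
wrist_force: [-0.1, 0.4, 5.9]
finger_gap: 0.0343
```

Call:
{"api": "arm_command", "payload": {
  "rows": [
    {"delta_pos":[0,0,-0.5],"rot":[0,0,0],"fingers":0.8},
    {"delta_pos":[0,0,-1],"rot":[0,0,0],"fingers":0.8},
    {"delta_pos":[0,0,-1],"rot":[0,0,0],"fingers":0.8},
    {"delta_pos":[0,0,-1],"rot":[0,0,0],"fingers":0.8},
    {"delta_pos":[0,0,-1],"rot":[0,0,0],"fingers":0.8},
    {"delta_pos":[0,0,-1],"rot":[0,0,0],"fingers":0.8},
    {"delta_pos":[0,0,-1],"rot":[0,0,0],"fingers":0.8},
    {"delta_pos":[0,0,-1],"rot":[0,0,0],"fingers":0.8},
    {"delta_pos":[0,0,0],"rot":[0,0,0],"fingers":0.8},
    {"delta_pos":[0,0,0],"rot":[0,0,0],"fingers":0.8},
    {"delta_pos":[0,0,0],"rot":[0,0,0],"fingers":0.8}
  ]
}}

```text
clock: 14.85
tcp_pos: [0.5319, 0.2807, 0.193]
orientation: [-0.001, 0.126, 0.992, -0.001]
wrist_force: [0.3, -0.2, -0.6]
finger_gap: 0.0342
```

```bash
python3 snap.py scene s1 320 90 200 150 4
```

```text
14.9 [0.53177526 0.28069577 0.19275364] [-1.13593484e-03  1.26491122e-01  9.91966895e-01 -6.20285651e-04] [-0.00832328 -0.66911172 -0.42405259] [-0.00908778 -0.0498281  -0.04146238] 0.03412805178533343
```

View pics/s1.png

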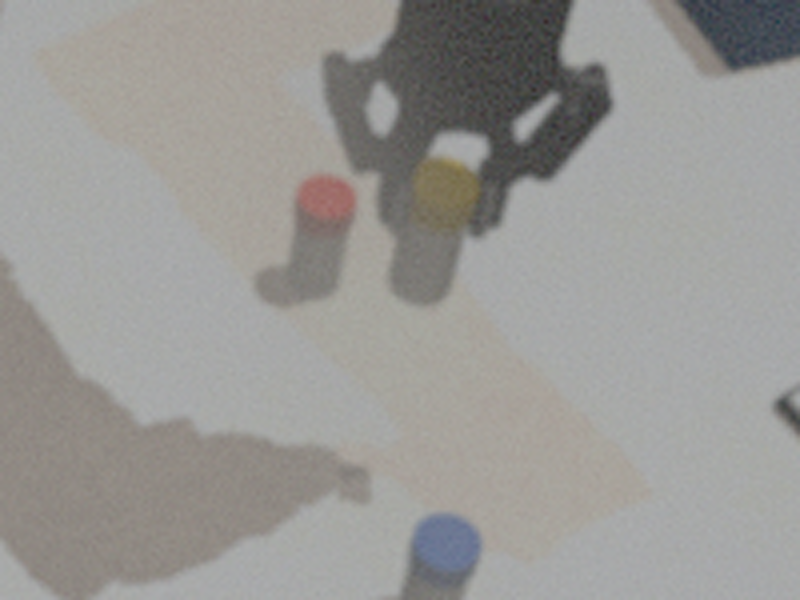

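The scene crop shows the yellow pot hanging upright in the fingers (cap at (447,195)), with the red and blue pots undisturbed. Carry it to the bin.

Call:
{"api": "arm_command", "payload": {
  "rows": [
    {"delta_pos":[-0.26,-1,0],"rot":[0,0,0],"fingers":0.8},
    {"delta_pos":[-0.26,-1,0],"rot":[0,0,0],"fingers":0.8},
    {"delta_pos":[-0.26,-1,0],"rot":[0,0,0],"fingers":0.8},
    {"delta_pos":[-0.26,-1,0],"rot":[0,0,0],"fingers":0.8},
    {"delta_pos":[-0.26,-1,0],"rot":[0,0,0],"fingers":0.8},
    {"delta_pos":[-0.26,-1,0],"rot":[0,0,0],"fingers":0.8},
    {"delta_pos":[-0.26,-1,0],"rot":[0,0,0],"fingers":0.8},
    {"delta_pos":[-0.26,-1,0],"rot":[0,0,0],"fingers":0.8},
    {"delta_pos":[-0.26,-1,0],"rot":[0,0,0],"fingers":0.8},
    {"delta_pos":[-0.26,-1,0],"rot":[0,0,0],"fingers":0.8},
    {"delta_pos":[-0.26,-1,0],"rot":[0,0,0],"fingers":0.8},
    {"delta_pos":[-0.26,-1,0],"rot":[0,0,0],"fingers":0.8},
    {"delta_pos":[-0.26,-1,0],"rot":[0,0,0],"fingers":0.8},
    {"delta_pos":[-0.26,-1,0],"rot":[0,0,0],"fingers":0.8},
    {"delta_pos":[-0.26,-1,0],"rot":[0,0,0],"fingers":0.8},
    {"delta_pos":[-0.26,-1,0],"rot":[0,0,0],"fingers":0.8},
    {"delta_pos":[-0.26,-1,0],"rot":[0,0,0],"fingers":0.8},
    {"delta_pos":[-0.26,-1,0],"rot":[0,0,0],"fingers":0.8},
    {"delta_pos":[-0.26,-1,0],"rot":[0,0,0],"fingers":0.8},
    {"delta_pos":[-0.26,-1,0],"rot":[0,0,0],"fingers":0.8}
  ]
}}

```text
clock: 16.9
tcp_pos: [0.5321, -0.1329, 0.193]
orientation: [-0.001, 0.127, 0.992, 0.0]
wrist_force: [0.1, -0.2, -0.6]
finger_gap: 0.0338
```

Call:
{"api": "arm_command", "payload": {
  "rows": [
    {"delta_pos":[-0.25,-1,0],"rot":[0,0,0],"fingers":0.8},
    {"delta_pos":[-0.25,-1,0],"rot":[0,0,0],"fingers":0.8},
    {"delta_pos":[0,0,0],"rot":[0,0,0],"fingers":0.8},
    {"delta_pos":[0,0,0],"rot":[0,0,0],"fingers":0.8},
    {"delta_pos":[0,0,0],"rot":[0,0,0],"fingers":0.8}
  ]
}}

```text
clock: 17.4
tcp_pos: [0.5321, -0.1727, 0.1937]
orientation: [-0.001, 0.126, 0.992, 0.0]
wrist_force: [-0.4, -1.1, -0.1]
finger_gap: 0.0337
```

```bash
python3 snap.py wrist w6
python3 - <<'E'
from win import *
c=load('w6'); h=cv2.cvtColor(c['p'],cv2.COLOR_BGR2HSV)
m=cv2.inRange(h,(20,110,40),(36,255,255)); k,l,s,ce=cv2.connectedComponentsWithStats(m)
for i in range(1,k):
    if s[i,4]>100: print(s[i],ce[i])
E
```

```text
17.45 [ 0.53230131 -0.17258926  0.19389972] [-4.20903781e-04  1.26031984e-01  9.92026061e-01  2.36266063e-04] [-0.45564603 -0.2430177  -0.0674092 ] [-0.04998402  0.05686153 -0.00099677] 0.03390270230942345
[ 277  148   77   69 3721] [314.879871   179.94517603]
[ 279  227   78   85 5185] [317.16972035 269.20462874]
```

View pics/w6.png

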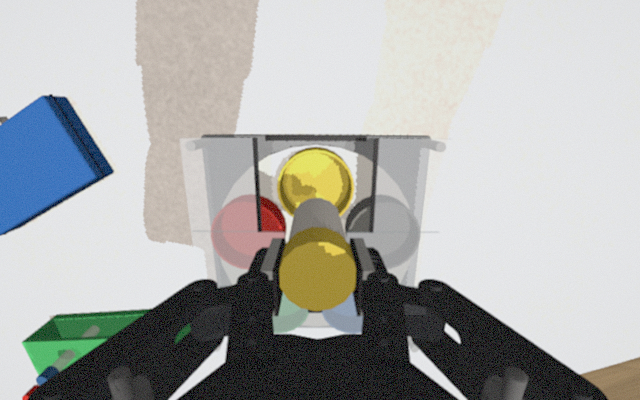

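Wrist view: the pot (cap ≈317,269) and the yellow bin (≈315,185) are in line with the window midline (columns 257–375). Lower it.

Call:
{"api": "arm_command", "payload": {
  "rows": [
    {"delta_pos":[0,-0.05,0.8],"rot":[0,0,0],"fingers":0.8},
    {"delta_pos":[0,0,0.8],"rot":[0,0,0],"fingers":0.8},
    {"delta_pos":[0,0,0.8],"rot":[0,0,0],"fingers":0.8},
    {"delta_pos":[0,0,0.8],"rot":[0,0,0],"fingers":0.8},
    {"delta_pos":[0,0,0.8],"rot":[0,0,0],"fingers":0.8},
    {"delta_pos":[0,0,0.8],"rot":[0,0,0],"fingers":0.8},
    {"delta_pos":[0,0,0.5],"rot":[0,0,0],"fingers":0.8},
    {"delta_pos":[0,0,0.4],"rot":[0,0,0],"fingers":0.8},
    {"delta_pos":[0,0,0.2],"rot":[0,0,0],"fingers":0.8},
    {"delta_pos":[0,0,0.2],"rot":[0,0,0],"fingers":0.8},
    {"delta_pos":[0,0,0.1],"rot":[0,0,0],"fingers":0.8},
    {"delta_pos":[0,0,0],"rot":[0,0,0],"fingers":0.8},
    {"delta_pos":[0,0,0],"rot":[0,0,0],"fingers":0.8}
  ]
}}

```text
clock: 18.75
tcp_pos: [0.5325, -0.1747, 0.0707]
orientation: [0.0, 0.127, 0.992, -0.0]
wrist_force: [0.2, 0.7, 0.1]
finger_gap: 0.0342
```

Call:
{"api": "arm_command", "payload": {
  "rows": [
    {"delta_pos":[0,0,0.1],"rot":[0,0,0],"fingers":0.8},
    {"delta_pos":[0,0,0.1],"rot":[0,0,0],"fingers":0.8},
    {"delta_pos":[0,0,0],"rot":[0,0,0],"fingers":0.8},
    {"delta_pos":[0,0,0],"rot":[0,0,0],"fingers":0.8}
  ]
}}

```text
clock: 19.15
tcp_pos: [0.5325, -0.1747, 0.0666]
orientation: [0.0, 0.127, 0.992, -0.0]
wrist_force: [0.0, 0.2, 1.7]
finger_gap: 0.034
```

Call:
{"api": "arm_command", "payload": {
  "rows": [
    {"delta_pos":[0,0,0],"rot":[0,0,0],"fingers":0.5},
    {"delta_pos":[0,0,0],"rot":[0,0,0],"fingers":0.4},
    {"delta_pos":[0,0,0],"rot":[0,0,0],"fingers":0.3},
    {"delta_pos":[0,0,0],"rot":[0,0,0],"fingers":0.3},
    {"delta_pos":[0,0,0],"rot":[0,0,0],"fingers":0.3},
    {"delta_pos":[0,0,-0.3],"rot":[0,0,0],"fingers":0.3},
    {"delta_pos":[0,0,-0.5],"rot":[0,0,0],"fingers":0.3},
    {"delta_pos":[0,0,-1],"rot":[0,0,0],"fingers":0.3},
    {"delta_pos":[0,0,-1],"rot":[0,0,0],"fingers":0.3},
    {"delta_pos":[0,0,-1],"rot":[0,0,0],"fingers":0.3},
    {"delta_pos":[0,0,-1],"rot":[0,0,0],"fingers":0.3},
    {"delta_pos":[0,0,-1],"rot":[0,0,0],"fingers":0.3},
    {"delta_pos":[0,0,-1],"rot":[0,0,0],"fingers":0.3},
    {"delta_pos":[0,0,-1],"rot":[0,0,0],"fingers":0.3},
    {"delta_pos":[0,0,0],"rot":[0,0,0],"fingers":0.3},
    {"delta_pos":[0,0,0],"rot":[0,0,0],"fingers":0.3}
  ]
}}

```text
clock: 20.75
tcp_pos: [0.5326, -0.1747, 0.2231]
orientation: [0.001, 0.127, 0.992, -0.0]
wrist_force: [-0.6, 0.2, -0.6]
finger_gap: 0.0595
```

```bash
python3 snap.py wrist w7
python3 - <<'E'
from win import *
c=load('w7'); h=cv2.cvtColor(c['p'],cv2.COLOR_BGR2HSV)
m=cv2.inRange(h,(20,110,40),(36,255,255)); k,l,s,ce=cv2.connectedComponentsWithStats(m)
for i in range(1,k):
    if s[i,4]>100: print(s[i],ce[i],at_z(c,[ce[i]],.096))
E
```

```text
20.8 [ 0.53211717 -0.17442367  0.22212618] [-1.86559550e-05  1.26497998e-01  9.91966862e-01 -3.88276338e-05] [-0.24707788  0.5912197  -0.7570109 ] [ 0.00567101 -0.00972475  0.01030665] 0.059699496238898135
[ 282  144   71   70 3709] [316.99892154 179.309787  ] [[ 0.52162516 -0.17166131  0.096     ]]
```

View pics/w7.png

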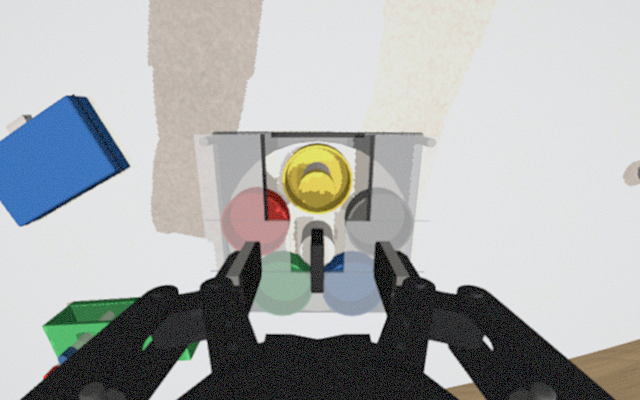

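The last wrist view shows the pot upright in the yellow bin (cap ≈317,184, bin centre ≈317), midway between the slits (columns 264 and 372). One numeric check of cap height and centring before handing in.

Run:
```python
from win import *
c=load('w7'); d=c['d']
vv,uu=np.mgrid[140:216,280:356]; uv=np.c_[uu.ravel(),vv.ravel()].astype(float)
n=cv2.undistortPoints(uv.reshape(-1,1,2),c['mtx'],c['distortion']).reshape(-1,2)
dd=d[vv.ravel(),uu.ravel()]; W=(np.c_[n,np.ones(len(n))]*dd[:,None]-c['t'])@c['R']
k=(W[:,2]>.086)&(dd>0); print("cap",k.sum(),W[k].mean(0),np.ptp(W[k],0),np.percentile(W[k][:,2],[5,50,95]))
g=c['p'].max(2).astype(int)
def edge(r,a,b):
    x=np.arange(a,b); w=np.clip(150-g[r,a:b],0,None); return (x*w).sum()/w.sum()
L=[(edge(r,257,273),r) for r in(145,160,175,190)];R=[(edge(r,364,380),r) for r in(145,160,175,190)]
print(np.round(L,1).tolist(),np.round(R,1).tolist())
meas('w7',[L[0],L[2],R[0],R[2]])
```

```text
cap 1067 [ 0.53063488 -0.17438104  0.09619982] [0.03516988 0.03541885 0.01259309] [0.09467441 0.09642418 0.09757399]
[[264.5, 145.0], [262.7, 160.0], [264.5, 175.0], [266.1, 190.0]] [[369.6, 145.0], [371.0, 160.0], [369.6, 175.0], [369.4, 190.0]]
bin [ 282  144   71   70 3709] 532.1262817382812 -174.08485412597656 40.28988265991211
yaw 165.45182837828997 width 113.82118780859615 sideways bin-midline mm -0.281137954843679
```

Cap top is level at 96 mm (expected 96), and the bin is within about 1 mm of the window's midline. Handing in.

```bash
python3 -c "
from workcell import env
print(env.hand_in())"
```

```text
the job is handed in; nothing more can be done
None
```

The yellow bin is centred in the loading window and the yellow-capped pot stands upright in it. The gripper let go and rose clear, and I handed the job in at about 21 s of the 58 s allowed. No verdict is reported back.

- **Turning:** I pinched the knob and turned the table about 64° counter-clockwise. The sideways wrist force reached about 18 N partway because the grip was a few millimetres off the axis. I eased it before letting go.
- **Placing:** I gripped the pot by its cap and lowered it until light contact of 1.7 N, then released it.
- **Pot check:** The last wrist picture puts the cap top level at 96 mm, as expected for a pot standing on the bin floor. Its centre is within about 2 mm of the bin centre.
- **Centring check:** The last reading has the bin 0.3 mm off the window's midline. Earlier readings ranged from +0.5 to +1.6 mm. I trust the +1.6 mm least because I had marked the window edges only roughly by eye.
- **Disagreement:** The top and wrist cameras differed by up to about 5 mm on where the carousel's axis is. I placed the pot by the wrist camera.

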